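Snap the grease coupler onto the bearing's nipple and hold it

ROBOT

A 7-joint arm with a two-finger parallel gripper is mounted at the origin on a cart in front of the work surface, level with it; the furniture and walls round the work are solid. World frame = base frame: x ahead of the robot, y to its left, z up, the work surface at z = 0. Lengths are in m, angles in rad, forces in N, time in s.
With the tool pointing down it reaches from about 0.4 to 0.85 m from the base axis. Payload 10.4 kg.
Tool frame: the origin (TCP) lies midway between the tips of the shut fingers; the grasp point (between the pads) lies 19 mm behind it; z points along the fingers, y is the line along which they close (so a half turn about z gives the same grasp; the last joint's range is limited). The gripper opens to 87 mm and grips with 3 to 60 N. Pads are 19 mm wide; open, the fingers measure 117 mm over their backs; the gripper's body (75 mm by 190 mm) begins 51 mm behind the grasp point.
Start: joints at [-1.232, 0.332, -0.065, 1.46, 0.022, 1.35, -0.088], TCP at [0.221, 0.585, 0.223] pointing down, gripper open.
Joint ranges: [-2.6, 2.6], [-0.5, 2.12], [-1.47, 1.34], [0.16, 2.42], [-1.27, 4.41], [0.06, 2.06], [-2.6, 2.6]. Speed limits (rad/s): [2.22, 2.22, 2.79, 2.79, 3.14, 3.14, 3.14].

INTERFACE

Orientations are given as a unit quaternion [x, y, z, w].
In Python, from bench import r gives the robot as it stands.
- The arm moves only by the tool arm_command, never from a script. Its arguments are lists of equal length, an entry for each row: "xyz": the shift along the world's x, y, z in m, a list of three; "rot": the turn, a rotation vector about the world's x, y, z in rad, a list of three. In form: {"xyz": [[tx, ty, tz], ...], "rot": [[ax, ay, az], ...]}. A call has 1 to 20 rows; each row is the pose to reach, as a shift and turn from the pose commanded when the call began; what a row does not reach only later rows make up. A row lasts 1/12 s, in which the tool goes at most 41.7 mm and 7.16 degrees, less where a joint would pass 70% of its speed; a pose out of reach is approached as far as the arm can. A call with a gripper value outside its range is refused whole. "grip" is the opening, from 0 (shut) to 1 (fully open), set as the call begins (left out, the last holds). The fingers move at their own pace and stop on an object; "squeeze" is the grip in N (left out, the last holds). Time passes only in rows, so rows that repeat a pose let the fingers close. It gives the time, the measured TCP pose, the force, the opening and the grip force at its end, in the units of the state.
- r.read_state(): the state, without advancing time (a new reading comes with each control period).
- r.camera(name): name is "scene" or "top"; returns the picture (480x640x3 uint8, red, green, blue); there is no depth.
- r.camera_model(name): a dict with "fx", "fy", "cx", "cy" (pixels), "T" (4x4, takes a point from camera to world coordinates). Camera axes: x right, y up, looking along -z (the intrinsics and any distortion apply to the point x, -y, -z); pixel columns grow to the right and rows downward; lengths in m; the calibration is good to about 2 mm. A picture is of the moment at which its call begins. camera_model takes no time and is no camera call.
- r.close_job(): hands the job in; it is judged then, once.
Trained networks look in the newest picture that a camera, given by its name, has taken for a name from the list of things; names that differ only in an ending like _2 or _b are one class to them, and where a whole thing is asked for, a point or a joint stands for the part that bears it (a point fixed in the world has none). Each returns a list of dicts, best first, with "conf" (0 to 1); they miss things now and then, are a little off and sometimes report something else, mostly with a low value. They report only what shows in the picture. A call takes as long as a camera call. They do not tell look-alikes from the thing itself.
- r.look_for(label, camera): "at" ([x, y, z] in m, in the coordinates of the camera as it stood for that picture, good to about 4 mm: the middle of the surface that is visible of it).
- r.spot_point(label, camera): "at" ([x, y, z] in m, in the coordinates of the camera as it stood for that picture, good to about 4 mm: a listed point, or the origin of a listed thing).
The state is a dict: "time": time; "joint_positions": joint angles; "joint_vel": joint speeds; "joint_torque": joint torques, N m; "ee_pos": TCP position; "eef_rot": TCP orientation; "ft_force": force on the tool from outside, world axes, zero at the start; "torque": the same for the moment, N m; "width": finger opening in m; "grip_force": force on a finger pad.
Only numpy, scipy, OpenCV 4.12 (cv2) and the standard library are available. Lean on these libraries where they do the work, as an engineer would, in place of code of your own. Each camera call takes 0.05 s, during which the arm holds its last target. There are 200 camera calls.

TASK

Pick the tall grease coupler (the one with a slim neck above a wider, open-bottomed sleeve) out of the parts tray, leaving the other parts in the tray. Put its open mouth squarely over the tilted grease nipple on the bearing block and press straight along the nipple until it snaps over, pushing the sprung collar at least two thirds of the way down. Finish still gripping the coupler and holding it pressed there against the spring: do not let go.

Things in the scene. Friction and masses are not known exactly. Their poses are not given: they have to be found in the camera images.
- coupler_mid (a point): Steel grease coupler, 74 mm tall, about 0.16 kg, standing mouth down in the tray. This point: on its axis, half-way up, at the shoulder. Below: round sleeve, 32 mm wide (33 over its ridges), 37 mm long. Above: round neck, 22 mm wide, 37 mm long; grip it here from above, finger tips just over the shoulder (they may push on it). z: along the axis, mouth to neck (up); x, y are arbitrary.
- coupler_mouth (a point): Centre of the coupler's open lower end (the foot face of its sleeve), 37 mm below coupler_mid along its axis; same axes. The bore behind it is 21 mm wide and 30 mm deep, with a rounded inner lip of 15 mm opening, 3 mm inside.
- nipple_collar_top (a point): Fixed point on the grease nipple's axis, level with the sprung collar's outer face at rest; about 111 mm above the table. z: along the nipple, outward from the block, 30 degrees from vertical, leaning toward the robot's side. The nipple is a 12 mm round pin whose tip stands 10 mm beyond this point. The collar round it is 38 mm wide; the coupler's foot presses on it.
- bearing_block: Grey fixed bearing block that carries the nipple; origin at the middle of its underside, on the table. Base plate 62 mm (its x) by 150 mm (its y), 16 mm high; round housing 74 mm across, its axis along y, 50 mm up; a steel shaft stub 34 mm thick runs through it. The nipple leans to -x.
- collar (a joint): How far the collar is pressed in: 0 at rest, 0.016 m at its hard stop. Its spring gives 4 N at first, 0.4 N more per mm (9 N at 12 mm). Sprung balls in the nipple raise the total push to a peak of 10 to 20 N near 4 mm; then they snap behind the coupler's lip and are free at 9 mm. Let go, the coupler comes back to less than 9 mm.
- tray_floor (a point): Centre of the parts tray's inner floor, 4 mm above the table. Grey tray, outside 150 mm (its x) by 235 mm (its y) and 36 mm high, walls 4 mm; fixed. The tray and the bearing block change sides from start to start, and the parts change places in the tray.
- hose_barb_mid (a point): Centre of a steel hose barb standing in the tray, 60 mm tall: 30 mm foot 12 mm high, slim ribbed stem 22 mm wide above. Not wanted.
- short_cap_mid (a point): Centre of a short steel cap, 32 mm in diameter and 30 mm tall, in the tray. Not wanted.
- loose_knob_mid (a point): Centre of a black star knob, 47 mm wide and 27 mm tall, in the tray. Not wanted.
- loose_bolt_mid (a point): Middle of a bolt 47 mm long and 20 mm high lying in the tray. Not wanted.
Mind the look-alikes: they are no part of the job. Several things look just like the part that bears loose_knob_mid: the one meant starts farthest to the robot's left.

How it is judged:
On the way, in this order (a step that is already met when the one before it is completed fails the run):
1. the coupler is lifted out of the tray in the fingers (height (world z) of coupler_mid above 0.085 m and contact force between the fingers and coupler above 1 N), for 0.2 s.
2. the coupler sits squarely over the nipple and has snapped past the balls (angle between the z axis of coupler_mid and the z axis of nipple_collar_top, either way round below 0.12 rad and x of coupler_mouth in the frame of nipple_collar_top between -0.004 and 0.004 m and y of coupler_mouth in the frame of nipple_collar_top between -0.004 and 0.004 m and value of joint collar above 0.0085 m and z of coupler_mouth in the frame of nipple_collar_top below -0.007 m), for 0.1 s.
At the end, for the whole second after the job is handed in: Through the last second the fingers hold the coupler, still, within 0.12 rad of the nipple's axis, its mouth within 4 mm of it; its foot presses the collar (over 3 N) at least 9.5 mm down of 16; the other four parts lie in the tray (within 140 mm of its floor's centre) (angle between the z axis of coupler_mid and the z axis of nipple_collar_top, either way round below 0.12 rad and x of coupler_mouth in the frame of nipple_collar_top between -0.004 and 0.004 m and y of coupler_mouth in the frame of nipple_collar_top between -0.004 and 0.004 m and value of joint collar above 0.0095 m and z of coupler_mouth in the frame of nipple_collar_top between -0.019 and -0.008 m and contact force between coupler and collar above 3 N and contact force between the fingers and coupler above 2 N and linear speed of coupler below 0.02 m/s and distance between each of hose_barb_mid, short_cap_mid, loose_knob_mid, loose_bolt_mid and tray_floor below 0.14 m); the arm keeps its last pose, push and grip.
It fails at once if another part is taken out of the tray (height (world z) of any of hose_barb_mid, short_cap_mid, loose_knob_mid, loose_bolt_mid above 0.075 m).
It also fails if it takes over 42 s, if anything falls off the work surface, if the arm or the gripper's body presses on something with over 40 N, if the wrist force passes 120 N, or if a joint passes its speed limit or range.

## Working session

There is one attempt and no reset: what is moved stays moved. The work goes in short steps, Python scripts to look and compute and a tool call to move; the robot and the scene stay as the last step left them, time stands still between calls to the robot, and variables do not carry over. Pictures are saved under pics/ and viewed, at most 10 in all, crops included, and the job is handed in when it is done.

Besides the shell and the picture viewer there is one more tool, called as name(argument=value, ...) on one line, values as JSON. arm_command: Moves the arm, as the interface text tells. Its arguments: {"type":"object","properties":{"xyz":{"type":"array"},"rot":{"type":"array"},"grip":{"type":"number"},"squeeze":{"type":"number"}},"required":["xyz","rot"]}

```bash
mkdir -p pics
cat > h.py <<'E'
import numpy as np, cv2
from bench import r
def w(cam,at):
    T=np.array(r.camera_model(cam)["T"]); return (T@np.r_[at,1])[:3]
def snap(cam,name):
    im=r.camera(cam); cv2.imwrite(f"pics/{name}.png",im[:,:,::-1]); return im
def px(cam,P):
    m=r.camera_model(cam); p=np.linalg.inv(np.array(m["T"]))@np.r_[P,1]
    return m["fx"]*p[0]/-p[2]+m["cx"], m["fy"]*-p[1]/-p[2]+m["cy"]
E
python3 - <<'E'
from h import *
a=snap("scene","s0"); b=snap("top","t0")
np.set_printoptions(precision=4,suppress=True)
for c in("scene","top"):
    m=r.camera_model(c); print(c,{k:v for k,v in m.items() if k!="T"}); print(np.array(m["T"]))
    for l in("coupler_mid","nipple_collar_top","bearing_block","tray_floor","hose_barb_mid","loose_knob_mid","coupler_mouth"):
        for d in r.spot_point(l,c)[:3]:
            P=w(c,d["at"]); print(l,round(d["conf"],2),P,np.round(px(c,P)), {k:v for k,v in d.items() if k not in("at","conf")})
print(r.read_state())
E
```

```text
scene {'fx': 447.8379369910933, 'fy': 447.8379369910933, 'cx': 313.54261587776216, 'cy': 236.10173486867083}
[[-0.6207  0.4024 -0.6729 -0.1785]
 [-0.784  -0.3301  0.5258  0.4657]
 [-0.0105  0.8539  0.5204  0.5808]
 [ 0.      0.      0.      1.    ]]
coupler_mid 0.67 [ 0.4141 -0.151   0.0384] [368. 246.] {}
nipple_collar_top 0.81 [0.4523 0.2474 0.1105] [190. 279.] {}
bearing_block 0.6 [ 0.4798  0.2411 -0.002 ] [196. 318.] {}
tray_floor 0.75 [ 0.4183 -0.3152  0.0137] [414. 231.] {}
tray_floor 0.67 [ 0.4564 -0.2292  0.0068] [378. 238.] {}
hose_barb_mid 0.58 [ 0.4916 -0.148   0.032 ] [344. 235.] {}
loose_knob_mid 0.68 [ 0.4913 -0.4169  0.0141] [418. 208.] {}
loose_knob_mid 0.59 [ 0.4058 -0.4041  0.0104] [440. 222.] {}
loose_knob_mid 0.54 [ 0.4201 -0.2326  0.0206] [390. 239.] {}
coupler_mouth 0.72 [ 0.4172 -0.1533  0.0047] [367. 257.] {}
top {'fx': 589.88740418303, 'fy': 589.88740418303, 'cx': 318.64325354442855, 'cy': 241.31007562908135}
[[-0.0226  0.9851 -0.1706  0.2536]
 [-0.9997 -0.0213  0.0094 -0.0394]
 [ 0.0056  0.1708  0.9853  1.4135]
 [ 0.      0.      0.      1.    ]]
coupler_mid
[... 353 characters left out ...]
_mid 0.7 [ 0.491  -0.4119  0.0097] [467. 240.] {}
loose_knob_mid 0.66 [ 0.4211 -0.3146  0.016 ] [429. 270.] {}
coupler_mouth 0.54 [ 0.4173 -0.1516  0.0056] [361. 273.] {}
{'time': 0.8, 'joint_positions': array([-1.2316,  0.3321, -0.0647,  1.4601,  0.0216,  1.3499, -0.0885]), 'joint_vel': array([-0.0008,  0.0009, -0.0005, -0.0029, -0.0002, -0.0006,  0.0021]), 'joint_torque': array([  0.0004, -62.2998,   0.0248, -39.0111,  -0.0612,   0.0314,
         0.    ]), 'ee_pos': array([0.2212, 0.5846, 0.2226]), 'eef_rot': array([0.1799, 0.9837, 0.0001, 0.    ]), 'ft_force': array([ 0.5946,  0.1229, -0.089 ]), 'torque': array([ 0.0005,  0.0437, -0.0185]), 'grip_force': 0.0, 'width': 0.08704216330665865}
```

View pics/s0.png

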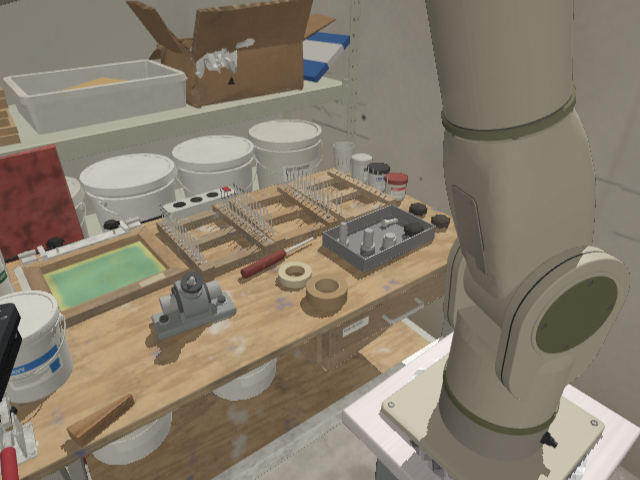

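View pics/t0.png

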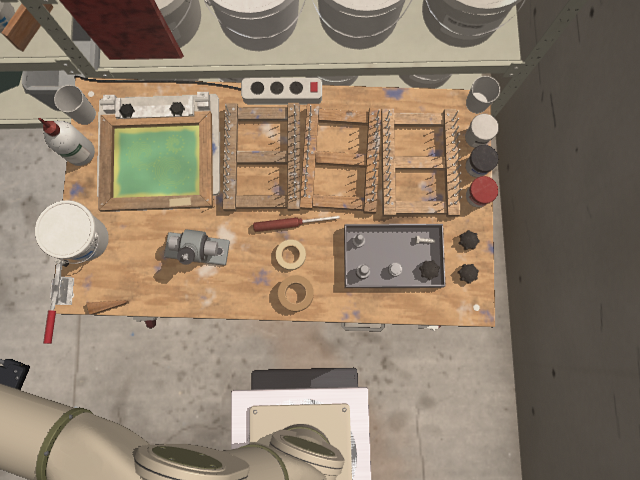

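Run:
```python
import cv2,numpy as np
a=cv2.imread("pics/s0.png");b=cv2.imread("pics/t0.png")
f=lambda i,x,y,W,H:cv2.resize(i[y:y+H,x:x+W],(400,300),interpolation=cv2.INTER_CUBIC)
cv2.imwrite("pics/c0.png",np.vstack([np.hstack([f(a,315,190,120,90),f(b,335,215,120,90)]),np.hstack([f(a,145,260,100,75),f(b,148,212,100,75)])]))
```

```text
(no output)
```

View pics/c0.png

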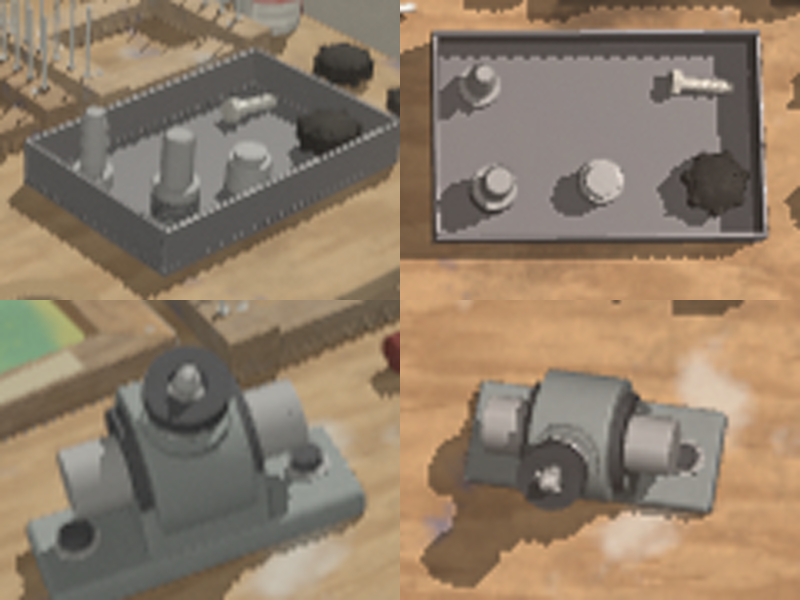

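Candidates for the coupler: the part at scene (368,246) / top (363,270), and its look-alike at scene (344,235) / top (360,239). The first fits: it is taller, with a wide sleeve up to half its height. The other has only a low foot, so it is the hose barb. The block sits at left, with its nipple at scene (191,279) / top (186,256). Next I back-project the features I picked in the crop.

```bash
cat >> h.py <<'E'
np.set_printoptions(precision=4,suppress=True)
def ray(cam,u,v):
    m=r.camera_model(cam);T=np.array(m["T"]); d=T[:3,:3]@np.array([(u-m["cx"])/m["fx"],-(v-m["cy"])/m["fy"],-1]); return T[:3,3],d/np.linalg.norm(d)
def onz(cam,u,v,z):
    o,d=ray(cam,u,v); return o+d*(z-o[2])/d[2]
def tri(obs):
    A=np.zeros((3,3));b=np.zeros(3);R=[ray(*x) for x in obs]
    for o,d in R: M=np.eye(3)-np.outer(d,d);A+=M;b+=M@o
    p=np.linalg.solve(A,b); return p,[np.linalg.norm((np.eye(3)-np.outer(d,d))@(p-o)) for o,d in R]
E
python3 - <<'E'
from h import *
print("neck top",onz("top",364.1,269,.078),onz("scene",369,230,.078))
print("tip",tri([("top",185,257),("scene",191,278)]))
print("disc",tri([("top",186.25,255.5),("scene",191.75,282.5)]))
c=[onz("top",u,v,.016)[:2] for u,v in((168,232.5),(229.75,239.5),(226.75,265.25),(164.25,258.25))];print(np.array(c),np.mean(c,0))
q=c[0]-c[1];q2=c[3]-c[2];print(np.arctan2(-q[0],q[1]),np.arctan2(-q2[0],q2[1]),np.linalg.norm(q),np.linalg.norm(q2))
for cam in("top","scene"):
  for k in range(3):
    r.camera(cam)
    print(cam,[ (w(cam,d[0]["at"]) if (d:=r.spot_point(l,cam)) else None) for l in("coupler_mid","nipple_collar_top","bearing_block")])
E
```

```text
neck top [ 0.4186 -0.1543  0.078 ] [ 0.4145 -0.1528  0.078 ]
tip (array([0.4499, 0.2464, 0.1143]), [np.float64(0.00047980348706255484), np.float64(0.00047980348706247146)])
disc (array([0.4547, 0.2457, 0.1014]), [np.float64(0.0003543590916020775), np.float64(0.0003543590916020684)])
[[0.525  0.3093]
 [0.5046 0.1608]
 [0.4424 0.1678]
 [0.4625 0.317 ]] [0.4836 0.2387]
-0.13601385835784538 -0.1340573191435382 0.14992412238047173 0.15056815853204594
top [array([ 0.4209, -0.1522,  0.04  ]), array([0.4484, 0.2463, 0.1089]), array([ 0.4816,  0.2451, -0.0012])]
top [array([ 0.4232, -0.1545,  0.0388]), array([0.4485, 0.2455, 0.1105]), array([ 0.4836,  0.244 , -0.0025])]
top [array([ 0.4221, -0.1517,  0.0385]), array([0.4519, 0.2443, 0.1079]), array([ 0.4823,  0.2434, -0.0007])]
scene [array([ 0.4176, -0.1528,  0.039 ]), array([0.4544, 0.2432, 0.1126]), array([ 0.4814,  0.2413, -0.0027])]
scene [array([ 0.4177, -0.1548,  0.0394]), array([0.4547, 0.2478, 0.1124]), array([ 0.4818,  0.2392, -0.0014])]
scene [array([ 0.4147, -0.1522,  0.0398]), array([0.4525, 0.2446, 0.1127]), array([ 0.4804,  0.2401, -0.0013])]
```

arm_command(xyz=[[0.03, -0.03, 0.02], [0.06, -0.06, 0.04], [0.09, -0.1, 0.05], [0.12, -0.14, 0.05], [0.15, -0.18, 0.05], [0.17, -0.22, 0.05], [0.19, -0.26, 0.05], [0.2, -0.3, 0.05], [0.21, -0.34, 0.05], [0.22, -0.38, 0.05], [0.22, -0.42, 0.05], [0.22, -0.46, 0.05], [0.22, -0.5, 0.05], [0.22, -0.54, 0.04], [0.22, -0.58, 0.02], [0.21, -0.62, 0.0], [0.205, -0.66, -0.02], [0.2, -0.7, -0.03], [0.197, -0.737, -0.03], [0.197, -0.737, -0.03]], rot=[[0, 0, 0.03], [0, 0, 0.06], [0, 0, 0.09], [0, 0, 0.12], [0, 0, 0.15], [0, 0, 0.18], [0, 0, 0.21], [0, 0, 0.24], [0, 0, 0.27], [0, 0, 0.3], [0, 0, 0.33], [0, 0, 0.362], [0, 0, 0.362], [0, 0, 0.362], [0, 0, 0.362], [0, 0, 0.362], [0, 0, 0.362], [0, 0, 0.362], [0, 0, 0.362], [0, 0, 0.362]], grip=1.0)

```text
time: 3.67
ee_pos: [0.417, -0.155, 0.1921]
eef_rot: [0.0, 1.0, 0.0, 0.0]
ft_force: [0.4, 0.1, 0.4]
width: 0.0871
grip_force: 0.0
```

arm_command(xyz=[[0.001, 0.002, -0.04], [0.001, 0.002, -0.08], [0.001, 0.002, -0.115], [0.001, 0.002, -0.135], [0.001, 0.002, -0.148], [0.001, 0.002, -0.148]], rot=[[0, 0, 0], [0, 0, 0], [0, 0, 0], [0, 0, 0], [0, 0, 0], [0, 0, 0]], grip=1.0)

```text
time: 4.17
ee_pos: [0.4173, -0.1502, 0.0423]
eef_rot: [-0.0, 1.0, -0.0, -0.002]
ft_force: [-0.7, -0.4, -0.7]
width: 0.0871
grip_force: 0.0
```

Run:
```python
from h import *
b=snap("top","t1");a=snap("scene","s1")
for l in("coupler_mid",):
  for c in("top","scene"): print(l,c,[(w(c,d["at"]),d["conf"]) for d in r.spot_point(l,c)[:2]])
f=lambda i,x,y,W,H:cv2.resize(i[y:y+H,x:x+W],(400,300),interpolation=cv2.INTER_CUBIC)
cv2.imwrite("pics/c1.png",np.hstack([f(a,315,190,120,90),f(b,315,215,120,90)])[:,:,::-1])
print(r.read_state()["ee_pos"])
```

```text
coupler_mid top []
coupler_mid scene [(array([ 0.4161, -0.1576,  0.0368]), 0.73)]
[ 0.4201 -0.1506  0.0457]
```

View pics/c1.png

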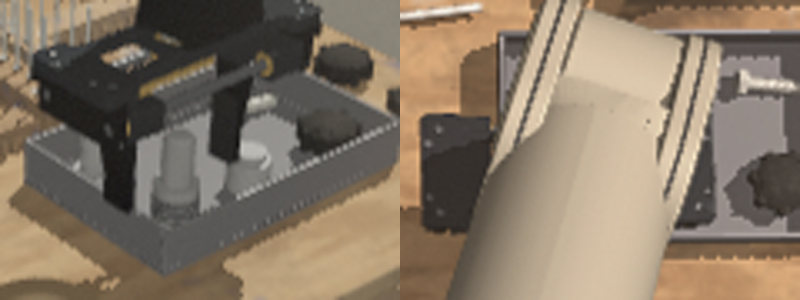

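The fingers straddle the coupler (left tip at crop (118,205), right tip at (228,158)). Their midpoint is close to the coupler's shoulder at (178,188), so I close.

arm_command(xyz=[[0, 0, 0], [0, 0, 0], [0, 0, 0], [0, 0, 0], [0, 0, 0], [0, 0, 0], [0, 0, 0], [0, 0, 0]], rot=[[0, 0, 0], [0, 0, 0], [0, 0, 0], [0, 0, 0], [0, 0, 0], [0, 0, 0], [0, 0, 0], [0, 0, 0]], grip=0.0, squeeze=45)

```text
time: 5.03
ee_pos: [0.4192, -0.1504, 0.0446]
eef_rot: [-0.0, 1.0, 0.0, -0.0]
ft_force: [-0.8, -0.1, 0.5]
width: 0.0416
grip_force: 0.0
```

arm_command(xyz=[[0, 0, 0], [0, 0, 0], [0, 0, 0], [0, 0, 0], [0, 0, 0], [0, 0, 0], [0, 0, 0]], rot=[[0, 0, 0], [0, 0, 0], [0, 0, 0], [0, 0, 0], [0, 0, 0], [0, 0, 0], [0, 0, 0]])

```text
time: 5.62
ee_pos: [0.4192, -0.1504, 0.0445]
eef_rot: [-0.0, 1.0, 0.0, -0.0]
ft_force: [-0.7, 0.5, -0.1]
width: 0.0211
grip_force: 45.0
```

arm_command(xyz=[[0, 0, 0.01], [0, 0, 0.03], [0, 0, 0.06], [0, 0, 0.09], [0, 0, 0.12], [0, 0.01, 0.15], [0, 0.03, 0.17], [0, 0.06, 0.18], [0, 0.095, 0.18], [0, 0.13, 0.18], [0, 0.165, 0.18], [-0.002, 0.2, 0.18], [-0.004, 0.235, 0.18], [-0.006, 0.27, 0.18], [-0.008, 0.305, 0.18], [-0.01, 0.34, 0.175], [-0.012, 0.37, 0.165], [-0.014, 0.39, 0.155], [-0.0155, 0.4025, 0.149], [-0.0155, 0.4025, 0.149]], rot=[[0, 0, 0], [0, 0, 0], [0, 0, 0], [0, 0, 0], [0, 0, 0], [0, 0, 0], [0, 0, 0], [0, 0, 0], [-0.007, -0.052, 0], [-0.014, -0.104, 0], [-0.021, -0.156, 0], [-0.028, -0.208, 0], [-0.035, -0.26, 0], [-0.042, -0.312, 0], [-0.049, -0.364, 0], [-0.056, -0.416, 0], [-0.063, -0.468, 0], [-0.0705, -0.519, 0], [-0.0705, -0.519, 0], [-0.0705, -0.519, 0]])

```text
time: 7.28
ee_pos: [0.4023, 0.2541, 0.1928]
eef_rot: [-0.002, 0.966, -0.035, 0.257]
ft_force: [-0.2, -0.8, -1.3]
width: 0.0209
grip_force: 45.0
```

arm_command(xyz=[[0, 0, 0], [0, 0, 0]], rot=[[0, 0, 0], [0, 0, 0]])

```text
time: 7.45
ee_pos: [0.4042, 0.2511, 0.1943]
eef_rot: [0.001, 0.966, -0.035, 0.257]
ft_force: [-0.3, -0.4, -1.4]
width: 0.0207
grip_force: 45.0
```

Run:
```python
from h import *
from scipy.spatial.transform import Rotation as R
b=snap("top","t2");a=snap("scene","s2")
s=r.read_state(); print(s["time"],s["ee_pos"],R.from_quat(s["eef_rot"]).as_matrix(),s["width"],s["ft_force"],s["joint_positions"])
for l in("coupler_mid","coupler_mouth","nipple_collar_top"):
  for c in("top","scene"): print(l,c,[(w(c,d["at"]),d["conf"]) for d in r.spot_point(l,c)[:2]])
f=lambda i,x,y,W,H:cv2.resize(i[y:y+H,x:x+W],(400,600),interpolation=cv2.INTER_CUBIC)
cv2.imwrite("pics/c2.png",np.hstack([f(a,145,205,80,120),f(b,148,195,80,120)])[:,:,::-1])
```

```text
7.55 [0.4044 0.2511 0.1944] [[-0.868   0.0198  0.4961]
 [-0.0159  0.9976 -0.0676]
 [-0.4963 -0.0666 -0.8656]] 0.020828840726677077 [-0.4037 -0.3416 -0.5154] [-0.6885 -0.1963 -0.28    2.1821  0.5075  0.9621  0.3433]
coupler_mid top [(array([0.4102, 0.2525, 0.193 ]), 0.65)]
coupler_mid scene [(array([0.4034, 0.2525, 0.189 ]), 0.72)]
coupler_mouth top [(array([0.4242, 0.2511, 0.1587]), 0.58)]
coupler_mouth scene [(array([0.4255, 0.2453, 0.158 ]), 0.85)]
nipple_collar_top top [(array([0.4493, 0.2427, 0.1089]), 0.68)]
nipple_collar_top scene [(array([0.4518, 0.2436, 0.1136]), 0.6)]
```

View pics/c2.png

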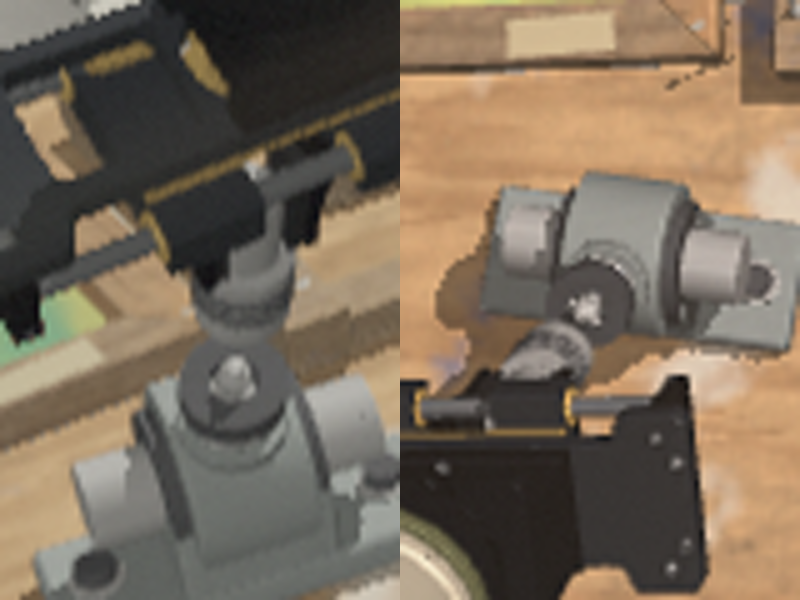

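Run:
```python
from h import *
n=np.array([-.4955,.067,.866]);n/=np.linalg.norm(n)
e1=np.cross(n,[0,1,0]);e1/=np.linalg.norm(e1);e2=np.cross(n,e1)
C=np.array([.4513,.2448,.111]);M=np.array([.4245,.2484,.1594])
a=np.linspace(0,2*np.pi,60)
out=[]
for cam,f,x,y,W,H in(("scene","s2",165,240,50,60),("top","t2",165,225,50,60)):
    k=8; im=cv2.resize(cv2.imread(f"pics/{f}.png")[y:y+H,x:x+W],(400,480),interpolation=cv2.INTER_CUBIC)
    p=lambda P:np.int32(np.round((np.array(px(cam,P))-[x,y]+.5)*k))
    for c0,rad,col in((C,.019,(0,255,255)),(C-.003*n,.019,(0,160,160)),(C+.01*n,.002,(0,0,255)),(M,.016,(0,255,0)),(M+.037*n,.016,(0,255,0)),(M+.037*n,.011,(255,255,0))):
        cv2.polylines(im,[np.array([p(c0+rad*(np.cos(t)*e1+np.sin(t)*e2)) for t in a])],True,col,1)
    cv2.line(im,p(C).tolist(),p(M).tolist(),(255,0,255),1); out.append(im)
cv2.imwrite("pics/c3.png",np.hstack(out))
```

```text
(no output)
```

View pics/c3.png

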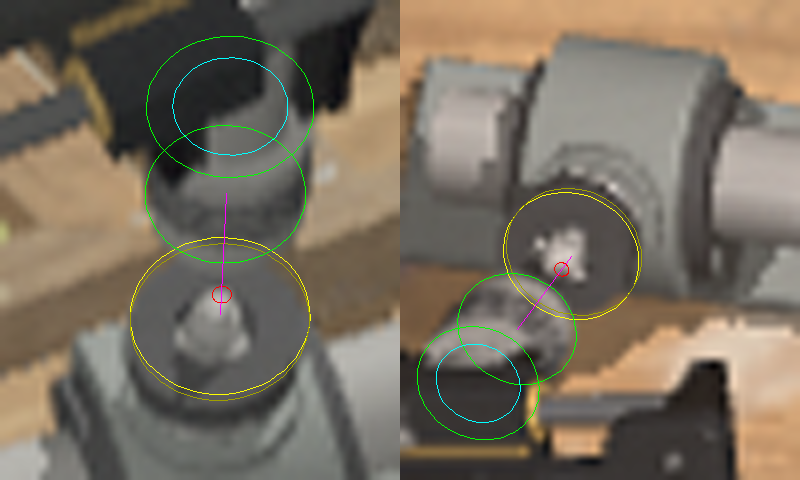

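arm_command(xyz=[[0.005, 0, -0.009], [0.01, -0.001, -0.018], [0.015, -0.002, -0.027], [0.0195, -0.0025, -0.036], [0.0195, -0.0025, -0.036], [0.0195, -0.0025, -0.036]], rot=[[0, 0, 0], [0, 0, 0], [0, 0, 0], [0, 0, 0], [0, 0, 0], [0, 0, 0]])

```text
time: 8.35
ee_pos: [0.4231, 0.249, 0.1565]
eef_rot: [-0.0, 0.966, -0.036, 0.256]
ft_force: [0.5, -0.2, -2.1]
width: 0.0207
grip_force: 45.0
```

```bash
cat > ov.py <<'E'
import sys
from h import *
from scipy.spatial.transform import Rotation as R
tag=sys.argv[1]
snap("scene","s"+tag);snap("top","t"+tag)
s=r.read_state();tz=R.from_quat(s["eef_rot"]).as_matrix()[:,2];M=s["ee_pos"]+.040*tz
print(s["time"],s["ee_pos"],tz,s["ft_force"],s["torque"],s["width"])
n=np.array([-.4955,.067,.866]);n/=np.linalg.norm(n)
e1=np.cross(n,[0,1,0]);e1/=np.linalg.norm(e1);e2=np.cross(n,e1)
C=np.array([.4513,.2448,.111]);d=M-C
print("M in C: x-ish,y-ish,z",d@np.array([.866*.991,-.866*.1346,.5]),d@np.array([.1346,.991,0]),d@n)
for l in("coupler_mid","coupler_mouth","nipple_collar_top"):
  for c in("top","scene"): print(l,c,[(w(c,q["at"]),q["conf"]) for q in r.spot_point(l,c)[:1]])
a=np.linspace(0,2*np.pi,60);out=[]
for cam,f,x,y,W,H in(("scene","s"+tag,165,240,50,60),("top","t"+tag,165,225,50,60)):
    k=8; im=cv2.resize(cv2.imread(f"pics/{f}.png")[y:y+H,x:x+W],(400,480),interpolation=cv2.INTER_CUBIC)
    p=lambda P:np.int32(np.round((np.array(px(cam,P))-[x,y]+.5)*k))
    for c0,rad,col in((C,.019,(0,255,255)),(M,.016,(0,255,0)),(M+.037*n,.016,(0,255,0))):
        cv2.polylines(im,[np.array([p(c0+rad*(np.cos(t)*e1+np.sin(t)*e2)) for t in a])],True,col,1)
    out.append(im)
cv2.imwrite(f"pics/c{tag}.png",np.hstack(out))
E
python3 ov.py 4
```

```text
8.45 [0.4232 0.2497 0.1576] [ 0.4955 -0.0672 -0.866 ] [-0.1734 -0.2099 -0.6161] [0.1208 0.7581 0.0043] 0.021093364908124412
M in C: x-ish,y-ish,z -0.001355270567188687 0.0010937787384779243 0.014642541583251359
coupler_mid top [(array([0.4281, 0.2494, 0.1547]), 0.7)]
coupler_mid scene [(array([0.4215, 0.249 , 0.153 ]), 0.81)]
coupler_mouth top [(array([0.4449, 0.2471, 0.1219]), 0.61)]
coupler_mouth scene [(array([0.4418, 0.2447, 0.1192]), 0.68)]
nipple_collar_top top [(array([0.4503, 0.246 , 0.1099]), 0.52)]
nipple_collar_top scene []
```

View pics/c4.png

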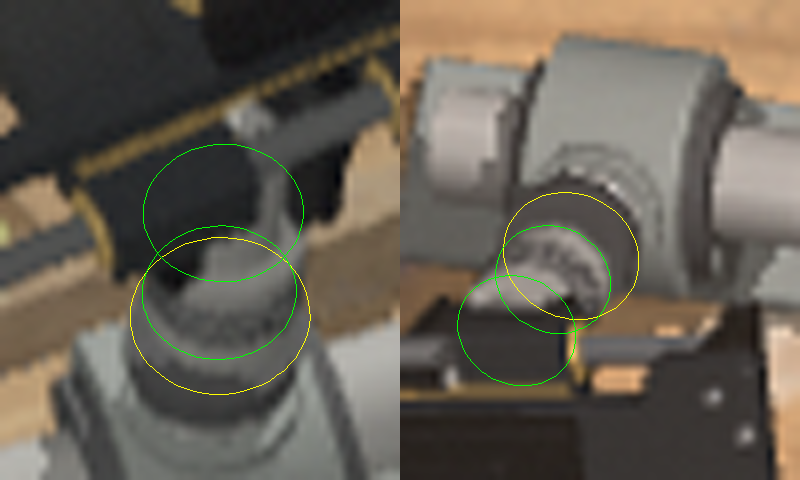

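arm_command(xyz=[[0.001, 0, -0.0017], [0.002, 0, -0.0035], [0.003, -0.0005, -0.0052], [0.004, -0.0005, -0.0069], [0.005, -0.0007, -0.0087], [0.005, -0.0007, -0.0087], [0.005, -0.0007, -0.0087]], rot=[[0, 0, 0], [0, 0, 0], [0, 0, 0], [0, 0, 0], [0, 0, 0], [0, 0, 0], [0, 0, 0]])

```text
time: 9.33
ee_pos: [0.4282, 0.2487, 0.1487]
eef_rot: [-0.0, 0.966, -0.035, 0.256]
ft_force: [-0.7, 0.2, -1.4]
width: 0.0208
grip_force: 45.0
```

Run:
```python
from h import *
s=[]
for i in range(4): r.camera("top"); q=r.read_state(); s.append(np.r_[q["ee_pos"],q["ft_force"],q["torque"]])
print(np.array(s))
```

```text
[[ 0.4282  0.2488  0.1488 -0.5454 -0.2361 -0.4356  0.0815  0.7714  0.0282]
 [ 0.4282  0.2489  0.1489 -0.2216 -0.5113 -0.5457  0.0983  0.7634 -0.0257]
 [ 0.4282  0.2489  0.1489  0.4481  0.1874 -0.6423  0.1381  0.7646  0.034 ]
 [ 0.4282  0.2489  0.149  -0.3714  0.1892 -0.9343  0.1086  0.7283  0.0057]]
```

arm_command(xyz=[[0.0005, 0, -0.0009], [0.001, 0, -0.0017], [0.0015, 0, -0.0026], [0.002, 0, -0.0035], [0.002, 0, -0.0035]], rot=[[0, 0, 0], [0, 0, 0], [0, 0, 0], [0, 0, 0], [0, 0, 0]])

```text
time: 9.95
ee_pos: [0.4303, 0.2489, 0.1454]
eef_rot: [-0.0, 0.966, -0.035, 0.257]
ft_force: [-2.2, -0.9, 2.3]
width: 0.0211
grip_force: 45.0
```

```bash
python3 ov.py 5
```

```text
10.05 [0.4302 0.2489 0.1454] [ 0.4956 -0.0673 -0.866 ] [-0.7944  0.5922  0.6547] [ 0.0866  0.7305 -0.013 ] 0.020628189979529366
M in C: x-ish,y-ish,z -0.0013807310198048189 0.0012243168600063708 0.0004932884798289322
coupler_mid top [(array([0.4351, 0.2509, 0.1394]), 0.58)]
coupler_mid scene [(array([0.4293, 0.2506, 0.1399]), 0.49)]
coupler_mouth top [(array([0.4536, 0.2505, 0.1075]), 0.71)]
coupler_mouth scene [(array([0.446 , 0.2422, 0.1082]), 0.82)]
nipple_collar_top top [(array([0.4498, 0.244 , 0.1118]), 0.66)]
nipple_collar_top scene [(array([0.4517, 0.2462, 0.1129]), 0.71)]
```

View pics/c5.png

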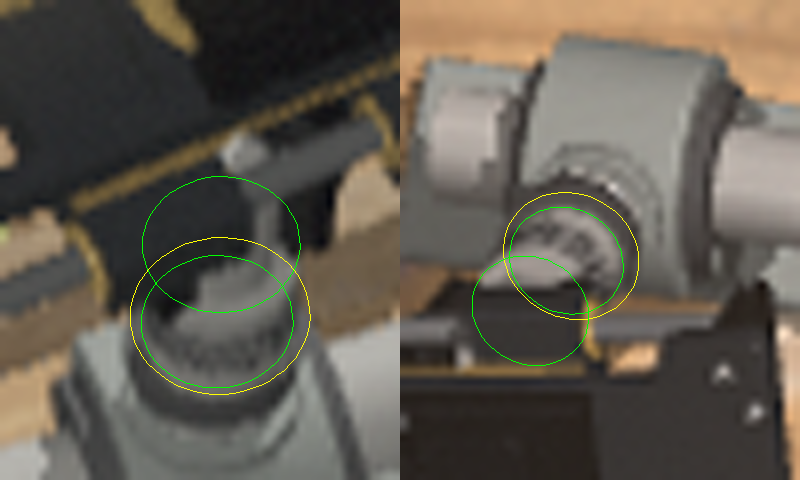

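The mouth sits concentric on the collar, with little side force and the pin inside, so I press along the nipple.

arm_command(xyz=[[0.0005, 0, -0.0009], [0.001, -0.0001, -0.0017], [0.0015, -0.0002, -0.0026], [0.002, -0.0003, -0.0035], [0.0025, -0.0003, -0.0043], [0.003, -0.0004, -0.0052], [0.003, -0.0004, -0.0052]], rot=[[0, 0, 0], [0, 0, 0], [0, 0, 0], [0, 0, 0], [0, 0, 0], [0, 0, 0], [0, 0, 0]], squeeze=55)

```text
time: 10.93
ee_pos: [0.4335, 0.249, 0.1406]
eef_rot: [-0.0, 0.966, -0.034, 0.257]
ft_force: [-0.8, 1.0, 2.0]
width: 0.0207
grip_force: 55.0
```

arm_command(xyz=[[0.0005, 0, -0.0009], [0.001, -0.0001, -0.0017], [0.0015, -0.0002, -0.0026], [0.002, -0.0003, -0.0035], [0.002, -0.0003, -0.0035]], rot=[[0, 0, 0], [0, 0, 0], [0, 0, 0], [0, 0, 0], [0, 0, 0]])

```text
time: 11.35
ee_pos: [0.4355, 0.2487, 0.137]
eef_rot: [-0.0, 0.966, -0.034, 0.257]
ft_force: [-3.0, 1.5, 5.6]
width: 0.0211
grip_force: 55.0
```

arm_command(xyz=[[0.0005, 0, -0.0009], [0.001, -0.0001, -0.0017], [0.0015, -0.0002, -0.0026], [0.002, -0.0003, -0.0035], [0.002, -0.0003, -0.0035]], rot=[[0, 0, 0], [0, 0, 0], [0, 0, 0], [0, 0, 0], [0, 0, 0]])

```text
time: 11.77
ee_pos: [0.4375, 0.2484, 0.1336]
eef_rot: [-0.0, 0.966, -0.034, 0.257]
ft_force: [-4.0, 0.5, 7.5]
width: 0.0207
grip_force: 55.0
```

```bash
python3 ov.py 6
```

```text
11.8667 [0.4375 0.2484 0.1337] [ 0.4963 -0.0664 -0.8656] [-4.084   0.2335  6.9437] [ 0.0746  0.5014 -0.0562] 0.020966063811244905
M in C: x-ish,y-ish,z -0.0009304690356823015 0.0017223731485885455 -0.013275149971496376
coupler_mid top [(array([0.4441, 0.2478, 0.1297]), 0.54)]
coupler_mid scene [(array([0.4377, 0.2482, 0.1317]), 0.51)]
coupler_mouth top [(array([0.4564, 0.249 , 0.0983]), 0.68)]
coupler_mouth scene [(array([0.4555, 0.2438, 0.0948]), 0.68)]
nipple_collar_top top [(array([0.45  , 0.2448, 0.109 ]), 0.7)]
nipple_collar_top scene [(array([0.4516, 0.245 , 0.1108]), 0.6)]
```

View pics/c6.png

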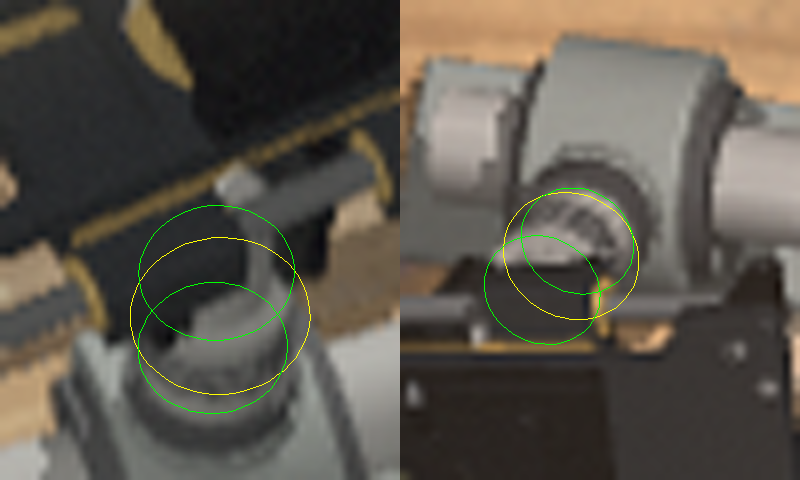

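Run:
```python
from h import *
n=np.array([-.4955,.067,.866]);n/=np.linalg.norm(n)
e1=np.cross(n,[0,1,0]);e1/=np.linalg.norm(e1);e2=np.cross(n,e1);C=np.array([.4513,.2448,.111])
for d in(0,4,8,10,12,14):
  P=[px("top",C-d*1e-3*n+.019*(np.cos(t)*e1+np.sin(t)*e2)) for t in np.linspace(0,6.28,100)];P=(np.array(P)-[165,225]+.5)*8
  Q=[px("scene",C-d*1e-3*n+.019*(np.cos(t)*e1+np.sin(t)*e2)) for t in np.linspace(0,6.28,100)];Q=(np.array(Q)-[165,240]+.5)*8
  print(d,"top l/t/r/b",P.min(0)+[400,0],P.max(0)+[400,0],"scene",Q.min(0),Q.max(0))
f=[cv2.cvtColor(cv2.imread(f"pics/t{k}.png"),cv2.COLOR_BGR2GRAY) for k in(2,5,6)]
for i in f: print(i[240:262:3,182:202])
```

```text
0 top l/t/r/b [503.2153 191.8807] [638.3809 318.8832] scene [129.9024 237.0509] [309.6606 393.7761]
4 top l/t/r/b [507.1604 186.8002] [641.9432 313.4925] scene [129.848  245.2741] [308.8637 401.5422]
8 top l/t/r/b [511.083  181.7488] [645.4853 308.1322] scene [129.7942 253.43  ] [308.0735 409.245 ]
10 top l/t/r/b [513.036  179.2339] [647.2488 305.4634] scene [129.7674 257.4829] [307.6808 413.0723]
12 top l/t/r/b [514.9834 176.7261] [649.0074 302.8022] scene [129.7407 261.5193] [307.2897 416.8835]
14 top l/t/r/b [516.9254 174.2255] [650.7609 300.1484] scene [129.7142 265.5393] [306.9003 420.6788]
[[157 154 155 155 156 154 155 155 156 156 156 157 157 155 157 157 156 155
  168 108]
 [156 155 151 112 123 118 121 119 125 141 144 153 157 156 158 159 160 170
  119  84]
 [128 125 125  74 138 155 120 132 137 126 127 148 136 128 153 159 160 163
  104  89]
 [ 76  78  79  79  79  79  78  79  76  70 149 142 132 130 128 133 153 131
   85  84]
 [ 76  76  75  75  78  75  75  76  77  78  77  72 108 131 134 104 143 112
   79  77]
 [181 125 171 162 158 155  84  75  76  78  78  74  64 109 125 109 130 10
[... 845 characters left out ...]
 75  86
  100  79]]
[[156 154 155 156 154 154 154 154 156 155 156 156 157 156 157 157 157 154
  168 108]
 [155 155 152 114 124 120 119 120 125 142 143 152 157 155 157 158 159 169
  117  84]
 [ 99  56  60  66  70  73  75  75  76  74  83 114 130 130 155 159 160 162
  105  88]
 [ 79 107 120 129 141 150 172 153 115  96  78  76  73  93 121 132 153 130
   85  84]
 [102  94 107 116  81  83  99  83 110 153 165  97  74  67  78 100 143 112
   80  77]
 [156 150 152 152 154 155 140  89  81  68 128 120  83  59 106 108 131 107
   71  66]
 [ 42  41  42  43  44  46  48  47  44  70  91  79  68  98 101 101 107 106
   85  55]
 [ 56  54  55  56  55  55  47 144 113  98  77  75  77  78  79  80  80  86
   92  81]]
```

arm_command(xyz=[[0.0003, 0, -0.0005], [0.0005, 0, -0.0009], [0.0005, 0, -0.0009], [0.0005, 0, -0.0009], [0.0005, 0, -0.0009]], rot=[[0, 0, 0], [0, 0, 0], [0, 0, 0], [0, 0, 0], [0, 0, 0]])

```text
time: 12.58
ee_pos: [0.4379, 0.2484, 0.1328]
eef_rot: [-0.0, 0.966, -0.034, 0.257]
ft_force: [-3.9, 1.0, 8.6]
width: 0.0206
grip_force: 55.0
```

Run:
```python
from h import *
n=np.array([-.4955,.067,.866]);n/=np.linalg.norm(n)
F=[]
for i in range(4): im=snap("top","t7"); q=r.read_state(); F.append(q["ft_force"]); 
F=np.mean(F,0);print(F,F@n,q["ee_pos"],np.abs(q["joint_vel"]).max(),q["grip_force"])
# collar depth from right/upper edge: model edge pts vs depth, score by gradient across rim
e1=np.cross(n,[0,1,0]);e1/=np.linalg.norm(e1);e2=np.cross(n,e1);C=np.array([.4513,.2448,.111])
for name in("t2","t6","t7"):
  g=cv2.cvtColor(cv2.imread(f"pics/{name}.png"),cv2.COLOR_BGR2GRAY).astype(np.float32);S=[]
  for d in np.arange(-4,18,1.):
    tot=[]
    for t in np.linspace(0,2*np.pi,180,endpoint=False):
      u=np.cos(t)*e1+np.sin(t)*e2
      if u[0]<.3: continue   # far side rim
      a,b=[px("top",C-d*1e-3*n+rr*u) for rr in(.0175,.0205)]
      s=cv2.remap(g,np.float32([[a[0],b[0]]]),np.float32([[a[1],b[1]]]),cv2.INTER_LINEAR)[0]
      tot.append(s[1]-s[0])
    S.append(np.mean(tot))
  print(name,np.round(S,0))
```

```text
[-3.8721  1.0604  7.565 ] 8.541065455751783 [0.438  0.2484 0.1328] 0.00139619489697332 54.99783421342727Traceback (most recent call last):
  File "<stdin>", line 15, in <module>
  File "h.py", line 8, in px
    m=r.camera_model(cam); p=np.linalg.inv(np.array(m["T"]))@np.r_[P,1]
ValueError: time passes only in moves, steps and waits
```

The push rose by about 0.5 N over 1 mm to roughly 9 N. That matches the bare spring at about 12 mm, so the coupler is past the balls, and it is still and gripped. Handing in.

```bash
python3 -c "
from bench import r
print(r.close_job())"
```

```text
the job is handed in; nothing more can be done
None
```

The job is handed in: the coupler is snapped over the nipple and still gripped at 55 N, holding the collar about 12 mm down by my estimate from the spring force; the judge returned no verdict.

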